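# Reach behind a self-closing splash flap and slide a paint tin out

### The arm

A 6-joint arm with a two-finger parallel gripper is mounted at the origin on the work surface; the furniture and walls round the work are solid. World frame = base frame: x ahead of the robot, y to its left, z up, the work surface at z = 0. Lengths are in m, angles in rad, forces in N, time in s.
With the tool pointing down it reaches from about 0.3 to 0.75 m from the base axis. Payload 8.5 kg.
Tool frame: the origin (TCP) lies between the finger pads; the fingertips stand 25 mm ahead of it and the grasp point (between the pads) lies 6 mm ahead of it (ctrl.nose_length is the distance from the TCP to the fingertips, in m); z points along the fingers, y is the line along which they close (so a half turn about z gives the same grasp; the last joint's range is limited). The gripper opens to 88 mm and grips with 3 to 60 N. Pads are 18 mm wide; open, the fingers measure 123 mm over their backs; the gripper's body (75 mm by 187 mm) begins 45 mm behind the grasp point.
Start: joints at [1.058, 0.381, 1.297, -0, 1.464, -0.215], TCP at [0.161, 0.526, 0.264] pointing down, gripper open.
Joint ranges: [-3.11, 3.11], [-0.89, 2.33], [0.22, 2.48], [-1.42, 4.56], [0.17, 2.85], [-2.88, 2.88]. Speed limits (rad/s): [2.39, 2.39, 3.14, 3.14, 3.14, 3.14].

### API

Orientations are given as a rotation vector (axis times angle).
In Python, from cell import ctrl, eyes, spotter gives the robot as it stands.
- The arm moves only by the tool apply_moves, never from a script. Its argument "motion" is a list of rows, each a list of 2 entries, a list of its own where there are three numbers: the shift along the tool's x, y, z scaled (see below), then the turn, a rotation vector about the tool's x, y, z scaled (see below). A call has 1 to 12 rows; each row shifts and turns the commanded pose from where the row before left it, along the tool's axes as they then stand; what a row does not reach is not made up. The controller multiplies each number of a shift by 2 cm and each number of a turn by 1.5 rad. A row lasts 1/10 s, in which the tool goes at most 50 mm and 8.59 degrees, less where a joint would pass 70% of its speed; a pose out of reach is approached as far as the arm can. A call with a number of a shift or a turn outside -1 to 1 is refused whole. A call with a gripper value outside its range is refused whole. "jaw" is the closure, from 0 (fully open) to 1 (shut), set as the call begins (left out, the last holds). The fingers move at their own pace and stop on an object; "newtons" is the grip in N (left out, the last holds). Time passes only in rows, so rows that do not move let the fingers close. It gives the time, the measured TCP pose, the force and the opening at its end, in the units of the state.
- ctrl.get_obs(): the state, without advancing time (a new reading comes with each control period).
- eyes.camera(name): name is "side" or "top"; returns a dict with "pixels" (400x640x3 uint8, red, green, blue), "depth" (400x640 float32, m along the optical axis (not along the pixel's ray), 0 where there is no reading), "intrinsics" (3x3 intrinsics, pixels), "k1" (the pictures are not rectified: a ray, as slopes to the right and down, at radius r is drawn at 1 + k1 r^2 times it, then the intrinsics apply), "R" (3x3) and "t" (3): a world point X has camera coordinates R X + t. Camera axes: x right, y down, z forward; pixel columns grow to the right and rows downward; lengths in m; the calibration is good to about 2 mm. A picture is of the moment at which its call begins.
- ctrl.job_done(): hands the job in, once; it reports no verdict.
Trained networks look in the newest picture that a camera, given by its name, has taken for a name from the list of things; names that differ only in an ending like _2 or _b are one class to them, and where a whole thing is asked for, a point or a joint stands for the part that bears it (a point fixed in the world has none). Each returns a list of dicts, best first, with "confidence" (0 to 1); they miss things now and then, are a little off and sometimes report something else, mostly with a low value. They report only what shows in the picture. A call takes as long as a camera call. They do not tell look-alikes from the thing itself.
- spotter.find_in(camera, thing): "box" ([centre column, centre row, width, height] in pixels, round what is visible of it).
The state is a dict: "time": time; "q": joint angles; "dq": joint speeds; "joint_torque": joint torques, N m; "position": TCP position; "orientation": TCP orientation; "ft_force": force on the tool from outside, world axes, zero at the start; "ft_torque": the same for the moment, N m; "opening": opening from 0.0 (shut) to 1.0 (fully open).
Only numpy, scipy, OpenCV 4.12 (cv2) and the standard library are available. Lean on these libraries where they do the work, as an engineer would, in place of code of your own. Each camera call takes 0.05 s, during which the arm holds its last target. There are 200 camera calls.

### The job

Push the spring flap of the small bay back with the hand and keep it held open while the fingers reach down behind the little paint tin; then slide the tin along the bench, out through the open front of the bay, and stop as soon as it stands wholly clear of the side walls, with a gap of at most 3 cm. The tin is open, so keep it upright and do not lift it off the bench; leave the jar, the dip cup and the tape roll where they are, and let the flap close again.

Things in the scene. Friction and masses are not known exactly. Their poses are not given: they have to be found in the camera images.
- bay: Low grey sheet-steel bay fixed to the bench, without floor: two side walls (120 mm long, 45 high, 4 thick, 116 apart inside), a rear wall (39 mm high), front open. At the rear the side walls have 58 mm high hinge ears (x -17 to +9 mm). Origin: on the bench, midway between the side walls, at the rear wall's inner face, below the flap's hinge. -x points out of the open front, y across, z up.
- flap_hinge (a point): Middle of the flap's hinge line, which runs along the bay's y at the rear wall, 50 mm above the bench. The flap is a clear panel in a frame of 10 mm round steel bar, 190 mm from hinge to lip, 114 mm wide. Closed, it slopes at 60 degrees from the hinge up and forward over the tin, its lip 215 mm above the bench and 95 mm in front of the hinge.
- flap (a joint): Flap angle in rad: 0 closed, 0.52 upright, 1.03 at its rear stop (leaning 29 degrees to the rear). It opens when its lip is pushed toward the rear (the bay's +x) with about 2 to 3 N; on the way to upright the lip rises 25 mm, so a ledge on the hand above it can jam it. A spring always closes it; it never stays open by itself.
- flap_lip (a point): Middle of the flap's lip bar, 190 mm from the hinge; moves with the flap.
- tin_center (a point): Centre of the small open round paint tin (71 mm diameter, 66 mm high, about 0.3 kg, bare metal with an orange and white label band), half-way up. At the start it stands upright on the bench in the bay under the flap, its front part sticking out past the lip; between it and the rear wall there are 49 to 75 mm of free bench.
- jar_center (a point): Centre of a bystander: a white jar with a yellow screw lid, 62 mm diameter, 78 mm high, standing some way in front of the bay.
- dip_cup_center (a point): Centre of a bystander: a grey metal dip cup, cone-shaped, 55 mm diameter, 63 mm high, standing mouth down some way in front of the bay.
- tape_black_center (a point): Centre of a bystander: a roll of black tape lying flat, 66 mm diameter, 19 mm high, some way in front of the bay.
Things that resemble listed ones, but are neither listed nor needed, are in the scene too. What is shaped like the part that bears tin_center but turquoise is not meant.

How it is judged:
On the way:
1. the flap is held open (joint above 0.15 rad) while the fingertips are down between the tin and the rear wall (below the tin's top, 66 mm) (value of joint flap above 0.15 rad and x of the grasp point in the frame of bay between -0.09 and 0.02 m and y of the grasp point in the frame of bay between -0.058 and 0.058 m and z of the grasp point in the frame of bay below 0.085 m), for 0.1 s.
At the end, for the whole second after the job is handed in: The tin stands upright (within 0.1 rad), at rest on the bench, its centre 157 to 187 mm in front of the hinge line (a gap of 1 to 31 mm to the front ends of the side walls) and within 60 mm of the bay's middle line; the flap is closed again (below 0.08 rad) (x of tin_center in the frame of bay between -0.187 and -0.157 m and y of tin_center in the frame of bay between -0.06 and 0.06 m and angle between tin_center's own z axis and vertical below 0.1 rad and height (world z) of tin_center below 0.038 m and linear speed of tin below 0.02 m/s and value of joint flap below 0.08 rad); the robot touches nothing.
It fails at once if the tin is tipped more than 0.4 rad (angle between tin_center's own z axis and vertical above 0.4 rad).
It fails at once if the tin is lifted more than 30 mm off the bench (height (world z) of tin_center above 0.063 m).
It fails at once if the jar is moved more than 30 mm (distance of jar_center from where it was at the start of the episode above 0.03 m).
It fails at once if the dip cup is moved more than 30 mm (distance of dip_cup_center from where it was at the start of the episode above 0.03 m).
It fails at once if the tape roll is moved more than 30 mm (distance of tape_black_center from where it was at the start of the episode above 0.03 m).
It also fails if it takes over 38 s, if anything falls off the work surface, if the arm or the gripper's body presses on something with over 40 N, if the wrist force passes 120 N, or if a joint passes its speed limit or range.

## Working session

There is one attempt and no reset: what is moved stays moved. The work goes in short steps, Python scripts to look and compute and a tool call to move; the robot and the scene stay as the last step left them, time stands still between calls to the robot, and variables do not carry over. Pictures are saved under pics/ and viewed, on a budget of 10 in all, crops included, one or two more only if the job needs it, and the job is handed in when it is done.

Besides the shell and the picture viewer there is one more tool, called after "Request:" by a JSON object that holds its "name" and its "arguments", one argument or row to a line. apply_moves: Moves the arm, as the interface text tells. Its arguments: {"type":"object","properties":{"motion":{"type":"array","items":{"type":"array"}},"jaw":{"type":"number"},"newtons":{"type":"number"}},"required":["motion"]}

```bash
mkdir -p pics; ls; cat > h.py <<'E'
import numpy as np,cv2
from cell import ctrl,eyes,spotter
def cam(n,save=None):
    c=eyes.camera(n)
    if save: cv2.imwrite('pics/'+save,c['pixels'][:,:,::-1])
    return c
def pts(c,uv,depth=None):
    uv=np.atleast_2d(np.array(uv,float));K=c['intrinsics'];k=c['k1']
    d=(uv-K[:2,2])/[K[0,0],K[1,1]];s=d.copy()
    for _ in range(10): s=d/(1+k*(s**2).sum(1,keepdims=True))
    if depth is None: depth=np.array([c['depth'][int(round(v)),int(round(u))] for u,v in uv])
    X=np.c_[s,np.ones(len(s))]*np.reshape(depth,(-1,1))
    return (X-c['t'])@c['R']
def cloud(c):
    v,u=np.nonzero(c['depth']>0); return np.c_[u,v],pts(c,np.c_[u,v],c['depth'][v,u])
E
python3 - <<'E'
from h import *
np.set_printoptions(precision=3,suppress=True)
C={n:cam(n,n+'0.png') for n in('side','top')}
for n in C:
  print(n,'cam at',-C[n]['R'].T@C[n]['t'],C[n]['intrinsics'][0,0],C[n]['k1'],(C[n]['depth']>0).mean())
  for t in['bay','flap','flap_lip','flap_hinge','tin_center','jar_center','dip_cup_center','tape_black_center']:
    try:
      for r in spotter.find_in(n,t)[:3]:
        print(t,round(r['confidence'],2),np.round(r['box']),pts(C[n],r['box'][:2])[0])
    except Exception as e: print(t,e)
o=ctrl.get_obs();print(o['time'],o['position'],o['orientation'],ctrl.nose_length)
E
```

```text
pics
side cam at [0.453 1.081 0.653] 376.8790101955499 -0.013557189827141053 0.99602734375
bay 0.58 [369. 193.  64. 101.] [0.322 0.325 0.13 ]
flap 0.93 [374. 183.  45.  85.] [0.308 0.29  0.136]
flap_lip 0.98 [373. 184.  48.  85.] [0.309 0.294 0.136]
flap_hinge 0.9 [367. 191.  67. 103.] [0.329 0.334 0.142]
tin_center 0.83 [354. 205.  28.  30.] [0.351 0.289 0.065]
tin_center 0.71 [263. 203.  13.  16.] [0.588 0.296 0.075]
tin_center 0.37 [270. 215.  23.  37.] [0.568 0.328 0.061]
jar_center 0.73 [270. 215.  26.  37.] [0.567 0.328 0.062]
dip_cup_center 0.58 [285. 188.  20.  25.] [0.543 0.172 0.039]
tape_black_center 0.23 [375. 184.  51.  83.] [0.303 0.289 0.133]
top cam at [0.218 0.335 1.342] 474.96701689791837 0.016519073016994658 0.99593359375
bay 0.57 [336. 263.  67.  61.] [0.3   0.278 0.139]
flap_lip 0.88 [337. 260.  58.  61.] [0.307 0.278 0.147]
flap_hinge 0.7 [333. 262.  60.  63.] [0.302 0.286 0.133]
tin_center 0.9 [252. 143.  28.  29.] [0.63  0.538 0.034]
tin_center 0.67 [354. 242.  12.  12.] [0.368 0.23  0.038]
jar_center 0.96 [336. 170.  24.  22.] [0.557 0.294 0.077]
dip_cup_center 0.66 [388. 185.  22.  20.] [0.532 0.146 0.049]
tape_black_center 0.9 [364. 169.  24.  26.] [0.587 0.21  0.   ]
0.9 [0.161 0.526 0.264] [0.466 3.107 0.   ] 0.025
```

```bash
python3 - <<'E'
import cv2
for n,(x0,y0,w,h) in dict(side=(250,120,200,150),top=(230,120,200,180)).items():
    i=cv2.imread(f'pics/{n}0.png')[y0:y0+h,x0:x0+w]
    f=4 if n=='side' else 3.3
    cv2.imwrite(f'pics/{n}0c.png',cv2.resize(i,None,fx=f,fy=f,interpolation=cv2.INTER_CUBIC))
E
```

```text
(no output)
```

View pics/side0c.png

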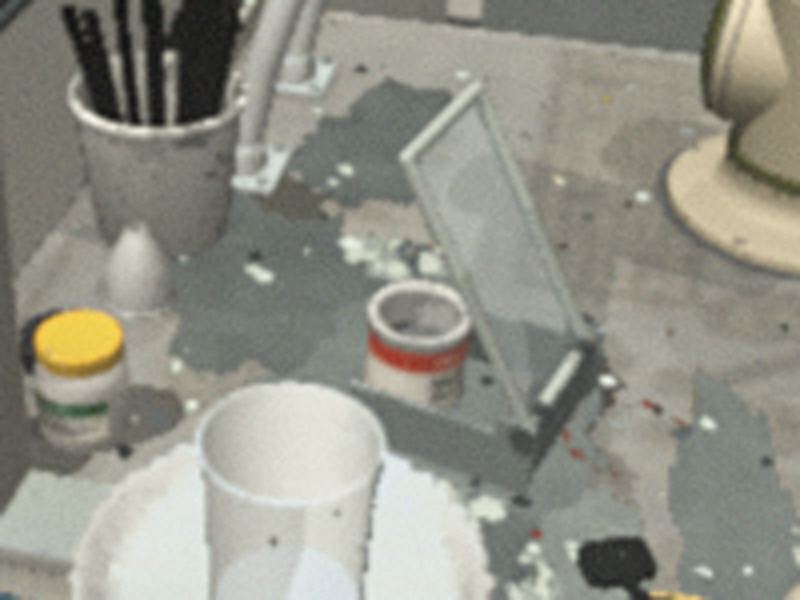

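View pics/top0c.png

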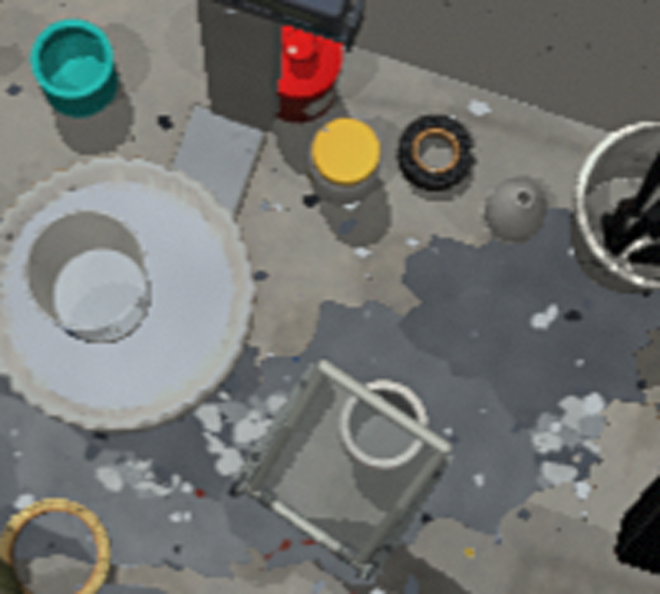

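Side crop: the orange-band tin stands in the bay, rim at crop (418,313), under the sloping flap. Top crop: lip from (322,365) to (447,450), rim at (383,423), and the front faces up-right. The turquoise look-alike is far off at upper left. Next I fit the geometry and the hand's profile.

```bash
python3 - <<'E'
from h import *
from scipy.spatial.transform import Rotation as Ro
np.set_printoptions(precision=3,suppress=True)
S,T=cam('side'),cam('top')
def ray(c,uv,z):
    a,b=pts(c,uv,np.ones(len(np.atleast_2d(uv)))),-c['R'].T@c['t']
    return b+(a-b)*((z-b[2])/(a[:,2:]-b[2]))
top=lambda u,v:(u/3.3+230-.35,v/3.3+120-.35)
sid=lambda u,v:(u/4+250-.4,v/4+120-.4)
print('lip top',ray(T,[top(322,365),top(447,450)],.215),'side',ray(S,[sid(478,85),sid(405,158)],.215))
print('hinge ears top',ray(T,[top(240,487),top(365,573)],.055),'side',ray(S,[sid(592,340),sid(520,440)],.055))
print('tin rim top',ray(T,[top(383,423)],.066),'side',ray(S,[sid(418,313)],.066))
# depth
for n,c in(('T',T),('S',S)):
    uv,P=cloud(c)
    m=(abs(P[:,0]-.34)<.09)&(abs(P[:,1]-.26)<.1)&(P[:,2]>.205)&(P[:,2]<.225)
    print(n,'lip pts',m.sum(),P[m].mean(0)); 
    # tall things near
    m=(P[:,0]>.15)&(P[:,0]<.75)&(P[:,1]>-.05)&(P[:,1]<.7)&(P[:,2]>.09)
    H,xe,ye=np.histogram2d(P[m,0],P[m,1],bins=[12,15],range=[[.15,.75],[-.05,.7]])
    Z=np.zeros_like(H)
    i=((P[m,0]-.15)/.05).astype(int).clip(0,11);j=((P[m,1]+.05)/.05).astype(int).clip(0,14)
    np.maximum.at(Z,(i,j),P[m,2]);print((Z*100).astype(int))
o=ctrl.get_obs();R=Ro.from_rotvec(o['orientation']).as_matrix();print(R)
A=[]
for c in(S,T):
    uv,P=cloud(c);A.append((P-o['position'])@R)
A=np.vstack(A)
for z in np.arange(-.34,.04,.02):
    m=(abs(A[:,0])<.14)&(abs(A[:,1])<.14)&(abs(A[:,2]-z)<.01)
    if m.sum()>5: print('z%.2f'%z,m.sum(),np.percentile(A[m,0],[1,99]),np.percentile(A[m,1],[1,99]))
E
```

```text
lip top [[0.37  0.309 0.215]
 [0.316 0.215 0.215]] side [[0.317 0.215 0.215]
 [0.371 0.31  0.215]]
hinge ears top [[0.287 0.365 0.055]
 [0.227 0.259 0.055]] side [[0.233 0.271 0.055]
 [0.295 0.374 0.055]]
tin rim top [[0.347 0.253 0.066]] side [[0.349 0.257 0.066]]
T lip pts 269 [0.342 0.263 0.215]
[[37  0  0  0  0  0  0  0 53 54 54 53 52 34 15]
 [51 47 44 40  0  0  0  0  0  0 53 53 34 34 16]
 [64 61 57 54  0 18 15 11  0  0  0  0 17 18 18]
 [72 72 70 66  0 22 22 19  0  0  0  0 16 13 14]
 [72 72 72 67  0  0 22 22  0  0 15 16  0  0  0]
 [10  0  0  0  0  0  0  0  0 15 16 16  0  0  0]
 [21 22 23 12  0  0  0  0  0 15 16 16  0  0 21]
 [32 22 22 17  0  0  0  0  0  0  0  0  0  0 21]
 [81 81 12 12  0  0 31 42 42 42  0  0  0 21 23]
 [81 81 74  0  0  0  0 12 42 42 36  0  0 21 23]
 [ 0  0 73 71 69 66 64 11 11  0  0  0  0 21 23]
 [ 0  0  0  0  0 63 64 61 59 56 50  0  0 22 22]]
S lip pts 183 [0.344 0.27  0.213]
[[37  0  0  0  0  0  0  0  0 54 53 53 52 34 15]
 [50 47 44 39  0  0  0  0  0  0 53 53 50 34 15]
 [50 51 52 52  0 18 15 11  0  0  0  0 17 17 17]
 [50 50  0 52  0 21 22 18  9  0  0  0 16 16 1
[... 488 characters left out ...]
0.14  -0.118]
z-0.28 4527 [-0.053  0.077] [-0.138  0.012]
z-0.26 6078 [-0.064  0.076] [-0.133  0.046]
z-0.24 2624 [-0.07   0.063] [-0.112  0.056]
z-0.22 1686 [-0.071  0.06 ] [-0.115  0.058]
z-0.20 1173 [-0.068  0.059] [-0.105  0.055]
z-0.18 935 [-0.057  0.049] [-0.039  0.042]
z-0.16 568 [-0.039  0.035] [-0.038  0.041]
z-0.14 710 [-0.037  0.033] [-0.037  0.038]
z-0.12 356 [-0.035  0.032] [-0.04   0.037]
z-0.10 403 [-0.022  0.022] [-0.04   0.019]
z-0.08 1936 [-0.035  0.031] [-0.084  0.095]
z-0.06 789 [-0.035  0.032] [-0.079  0.093]
z-0.04 337 [-0.035  0.032] [-0.076  0.088]
z-0.02 124 [-0.012  0.01 ] [-0.056  0.063]
z0.00 134 [-0.012  0.009] [0.054 0.063]
z0.02 81 [-0.012  0.009] [0.053 0.061]
```

View pics/top0.png

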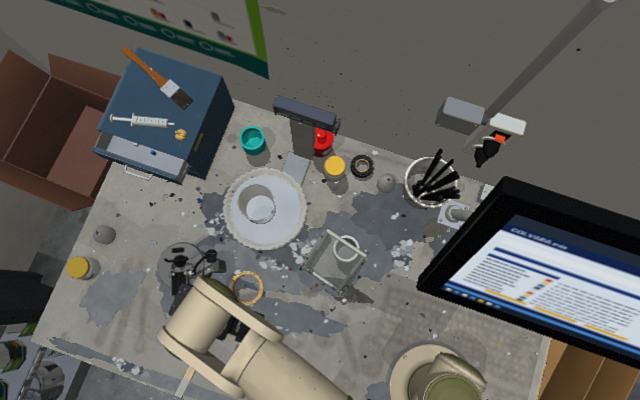

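View pics/side0.png

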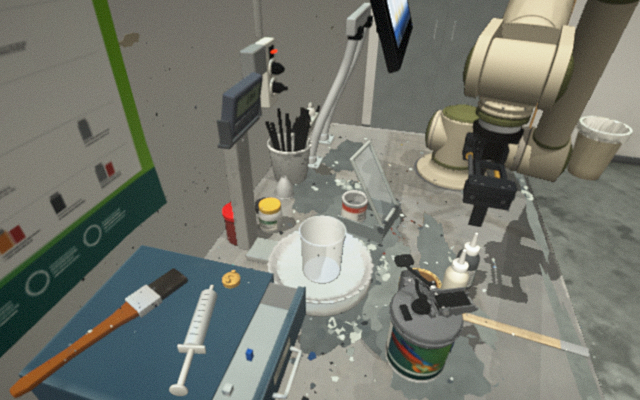

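Full views: a monitor hangs over the right (corner near top px (418,285)), a gauge post stands behind the jar (295,100), and the plate with its cup is at (265,205). I check the arm's clearance to the monitor before moving.

```bash
python3 - <<'E'
from h import *
np.set_printoptions(precision=2,suppress=True,linewidth=150)
S,T=cam('side'),cam('top')
print('monitor edge pts',pts(T,[(422,283),(430,270),(470,225),(506,182),(470,300),(520,315),(600,345)]))
print('side',pts(S,[(390,65),(375,5),(384,40),(405,60)]))
uv,P=np.vstack([cloud(c)[0] for c in(S,T)]),np.vstack([cloud(c)[1] for c in(S,T)])
m=(P[:,0]>.1)&(P[:,0]<.6)&(P[:,1]>-.2)&(P[:,1]<.25)&(P[:,2]>.3)&(P[:,2]<.9)
for x in np.arange(.1,.6,.05):
  k=m&(abs(P[:,0]-x)<.025)
  if k.sum(): q=P[k];print('x%.2f'%x,k.sum(),'maxy',np.percentile(q[:,1],99.5),'zmin',np.percentile(q[:,2],1),'zmax',q[:,2].max())
a=np.arctan2(.526,.161);e=np.array([np.cos(a),np.sin(a)]);l=np.array([-e[1],e[0]])
r=P[:,:2]@e;s=P[:,:2]@l
m=(P[:,2]>.3)&(abs(s)<.25)&(r>-.3)&(r<.8)&(P[:,2]<1.2)
for b in np.arange(-.3,.8,.1):
  k=m&(abs(r-b)<.05)
  if k.sum()>5: print('r%.1f'%b,k.sum(),'s',np.percentile(s[k],[1,99]),'z',np.percentile(P[k,2],[1,99]))
E
```

```text
monitor edge pts [[ 0.26  0.12  0.41]
 [ 0.28  0.12  0.45]
 [ 0.34  0.1   0.63]
 [ 0.39  0.09  0.72]
 [ 0.23  0.03  0.41]
 [ 0.21 -0.06  0.42]
 [ 0.17 -0.21  0.41]]
side [[ 0.27  0.12  0.38]
 [ 0.32  0.11  0.51]
 [ 0.29  0.12  0.44]
 [-0.2  -1.77 -0.12]]
x0.15 254 maxy -0.13743605718618976 zmin 0.3708426382016458 zmax 0.4222876183233675
x0.20 3645 maxy 0.036222713414575385 zmin 0.37228292095948873 zmax 0.5513252078916565
x0.25 7630 maxy 0.12612613395523192 zmin 0.3730053235843594 zmax 0.6435341789050288
x0.30 9058 maxy 0.1211547051201495 zmin 0.4105365884581814 zmax 0.7292280426898358
x0.35 6990 maxy 0.10638259803426604 zmin 0.32387731374403167 zmax 0.7299724166902706
x0.40 552 maxy 0.09480658688942949 zmin 0.3061265529149016 zmax 0.7283186760165473
x0.55 321 maxy -0.020014541182690245 zmin 0.3100472841910442 zmax 0.3763050736633472
r-0.3 48 s [-0.24 -0.21] z [0.37 0.47]
r-0.2 1121 s [-0.25 -0.21] z [0.37 0.48]
r-0.1 1930 s [-0.25 -0.21] z [0.37 0.5 ]
r0.0 2152 s [-0.25 -0.2 ] z [0.37 0.5 ]
r0.1 2308 s [-0.25 -0.2 ] z [0.37 0.51]
r0.2 5874 s [-0.25  0.24] z [0.31 0.55]
r0.3 1560 s [-0.01  0.22] z [0.53 0.61]
r0.4 5568 s [-0.04  0.08] z [0.5 0.6]
r0.5 6904 s [-0.07  0.07] z [0.32 0.54]
r0.6 12965 s [-0.07  0.06] z [0.31 0.53]
```

```bash
python3 - <<'E'
from h import *
np.set_printoptions(precision=2,suppress=True,linewidth=150)
S,T=cam('side'),cam('top')
P=np.vstack([cloud(c)[1] for c in(S,T)])
a=1.058;e=np.array([np.cos(a),np.sin(a)]);l=np.array([-e[1],e[0]])
r=P[:,:2]@e;s=P[:,:2]@l
for zb in np.arange(.05,1.2,.05):
  for rb in np.arange(-.3,.7,.1):
    k=(abs(P[:,2]-zb)<.025)&(abs(r-rb)<.05)&(s>-.17)&(s<.3)&(P[:,1]<.65)&~((P[:,0]>.17)&(P[:,1]<.14))
    if k.sum()>15 and zb>.25: print('z%.2f r%.1f'%(zb,rb),k.sum(),'s',np.percentile(s[k],[1,99]))
cv2.imwrite('pics/arm.png',cv2.resize(T['pixels'][200:400,100:500,::-1],None,fx=2,fy=2))
E
```

```text
z0.30 r0.1 555 s [0.2  0.28]
z0.30 r0.5 228 s [0.07 0.14]
z0.30 r0.6 647 s [0.09 0.17]
z0.35 r0.1 527 s [0.22 0.28]
z0.35 r0.5 873 s [0.06 0.14]
z0.35 r0.6 1856 s [0.1  0.17]
z0.40 r0.1 305 s [0.22 0.28]
z0.40 r0.2 314 s [0.22 0.26]
z0.40 r0.5 298 s [0.08 0.15]
z0.40 r0.6 1001 s [0.08 0.15]
z0.45 r0.1 32 s [0.27 0.28]
z0.45 r0.2 877 s [0.2  0.27]
z0.45 r0.4 17 s [0.06 0.06]
z0.45 r0.5 211 s [0.06 0.16]
z0.45 r0.6 2278 s [0.06 0.18]
z0.50 r0.2 1216 s [0.2  0.28]
z0.50 r0.4 506 s [0.06 0.17]
z0.50 r0.5 1649 s [0.05 0.18]
z0.50 r0.6 4921 s [0.05 0.18]
z0.55 r0.2 860 s [0.19 0.28]
z0.55 r0.3 192 s [0.06 0.17]
z0.55 r0.4 5328 s [0.06 0.17]
z0.55 r0.5 3812 s [0.06 0.18]
z0.55 r0.6 891 s [0.06 0.18]
z0.60 r0.3 1231 s [0.07 0.12]
z0.60 r0.4 699 s [0.08 0.14]
```

View pics/arm.png

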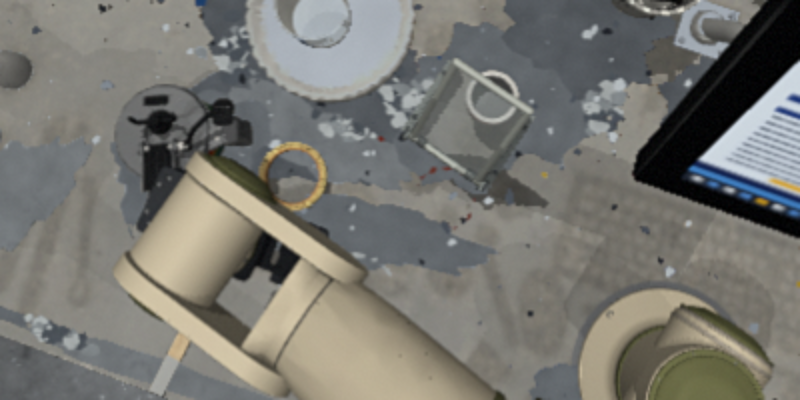

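Request:
{"name": "apply_moves", "arguments": {
  "motion": [
    [[0,0,-1],[0,0,0.0745]],
    [[0,0,-1],[0,0,0.0745]],
    [[0,-1,0],[0.058,0,0]],
    [[0,-1,0],[0.058,0,0]],
    [[-1,0,0],[0,0,0]],
    [[-1,0,0],[0,0,0]],
    [[-1,0,0],[0,0,0]],
    [[-1,0,0],[0,0,0]]
  ],
  "jaw": 0.49
}}

```text
time: 2.0
position: [0.2115, 0.4509, 0.3055]
orientation: [-0.795, -2.982, 0.26]
ft_force: [0.7, 0.2, -0.1]
opening: 0.513
```

```bash
cat >> h.py <<'E'
from scipy.spatial.transform import Rotation as Ro
H=np.array([.2605,.310,0]);BX=np.array([-.868,.496,0]);BY=np.array([-.496,-.868,0])
def state():
    o=ctrl.get_obs();R=Ro.from_rotvec(o['orientation']).as_matrix();p=o['position']
    d=p-H;print('t%.2f bay xyz mm'%o['time'],np.round(1e3*np.array([d@BX,d@BY,d[2]]),1),'F',np.round(o['ft_force'],1),'open',round(o['opening'],2),'q',np.round(o['q'],2))
    print('tool in bay\n',np.round(np.array([BX,BY,[0,0,1]])@R,3));return o,R
def go(R,x,y,z,p):  # tool shift in units of 2cm
    w=H+x*BX/1e3+y*BY/1e3+[0,0,z/1e3]-p;print('shift units',np.round(R.T@w/.02,2))
E
python3 -c "
from h import *
o,R=state();go(R,-150,4,300,o['position'])"
```

```text
t2.00 bay xyz mm [112.5 -98.  305.5] F [ 0.7  0.2 -0.1] open 0.51 q [ 0.91  0.33  1.26 -0.03  1.72 -0.15]
tool in bay
 [[ 1.    -0.002  0.   ]
 [-0.002 -0.985  0.173]
 [ 0.    -0.173 -0.985]]
shift units [-13.13  -4.95   1.15]
```

Request:
{"name": "apply_moves", "arguments": {
  "motion": [
    [[-1,-0.5,0.1],[0,0,0]],
    [[-1,-0.5,0.1],[0,0,0]],
    [[-1,-0.5,0.1],[0,0,0]],
    [[-1,-0.5,0.1],[0,0,0]],
    [[-1,-0.5,0.1],[0,0,0]],
    [[-1,-0.5,0.1],[0,0,0]],
    [[-1,-0.5,0.1],[0,0,0]],
    [[-1,-0.5,0.1],[0,0,0]],
    [[-1,-0.5,0.1],[0,0,0]],
    [[-1,-0.5,0.1],[0,0,0]],
    [[-1,0,0],[0,0,0]]
  ]
}}

```text
time: 3.1
position: [0.351, 0.2522, 0.3034]
orientation: [-0.796, -2.982, 0.26]
ft_force: [-0.8, 0.5, -0.6]
opening: 0.508
```

```bash
python3 -c "
from h import *
o,R=state();go(R,-150,4,160,o['position'])
c=cam('top','a.png');a=c['pixels'][180:400,240:500,::-1]
c=cam('side');b=c['pixels'][60:280,240:500,::-1]
cv2.imwrite('pics/a1.png',cv2.resize(np.hstack([a,b]),None,fx=1.5,fy=1.5))"
```

```text
t3.10 bay xyz mm [-107.2    5.2  303.4] F [-0.8  0.5 -0.6] open 0.51 q [ 0.4   0.21  1.44 -0.1   1.63 -0.64]
tool in bay
 [[ 1.    -0.003  0.   ]
 [-0.003 -0.985  0.173]
 [-0.    -0.173 -0.985]]
shift units [-2.13  1.31  7.05]
```

View pics/a1.png

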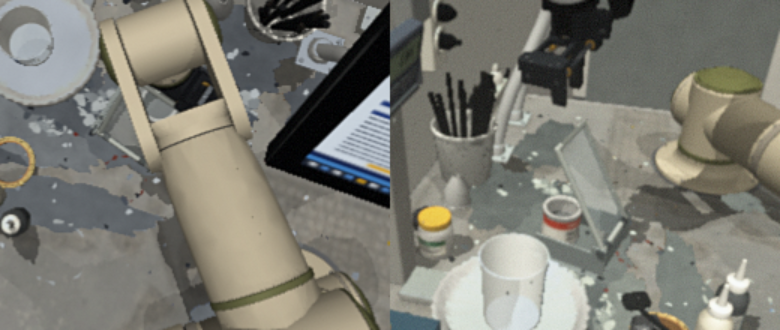

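Left (top view): the hand hangs over the bay and the arm is well clear of the monitor corner (270,160). Right (side view): the flap is closed and the tin is still in place at (562,212). Next I go in front of the lip and down.

Request:
{"name": "apply_moves", "arguments": {
  "motion": [
    [[-1,0,0],[0,0,0]],
    [[-1,0,0],[0,0,0]],
    [[-0.7,0,0],[0,0,0]],
    [[0,0.2,1],[0,0,0]],
    [[0,0.2,1],[0,0,0]],
    [[0,0.2,1],[0,0,0]],
    [[0,0.2,1],[0,0,0]],
    [[0,0.2,1],[0,0,0]],
    [[0,0.2,1],[0,0,0]],
    [[0,0.1,1],[0,0,0]],
    [[0,0,0],[0,0,0]],
    [[0,0,0],[0,0,0]]
  ]
}}

```text
time: 4.4
position: [0.3984, 0.2279, 0.1612]
orientation: [-0.795, -2.982, 0.26]
ft_force: [0.5, 0.1, 0.3]
opening: 0.512
```

```bash
python3 -c "
from h import *
o,R=state();go(R,-12,4,155,o['position'])
np.set_printoptions(precision=3,suppress=True)
for n in('top','side'):
  c=cam(n,n+'2.png')
  for t in('tin_center','flap_lip'):
    for r in spotter.find_in(n,t)[:2]: print(n,t,round(r['confidence'],2),r['box'])
"
```

```text
t4.40 bay xyz mm [-160.4    2.8  161.2] F [0.5 0.1 0.3] open 0.51 q [ 0.32  0.39  1.62 -0.12  1.26 -0.69]
tool in bay
 [[ 1.    -0.002  0.   ]
 [-0.002 -0.985  0.173]
 [ 0.    -0.173 -0.985]]
shift units [ 7.42 -0.02  0.32]
top tin_center 0.73 [254.1, 141.9, 24.4, 30.5]
top flap_lip 0.62 [331.1, 260.9, 45.1, 66.5]
side tin_center 0.74 [354.3, 205.8, 28.0, 31.3]
side flap_lip 0.68 [374.4, 184.9, 45.5, 82.1]
```

Request:
{"name": "apply_moves", "arguments": {
  "motion": [
    [[0.6,0,0],[0,0,0]],
    [[0.6,0,0],[0,0,0]],
    [[0.6,0,0],[0,0,0]],
    [[0.6,0,0],[0,0,0]],
    [[0.6,0,0],[0,0,0]],
    [[0.6,0,0],[0,0,0]]
  ]
}}

```text
time: 5.3
position: [0.3349, 0.2641, 0.1607]
orientation: [-0.795, -2.982, 0.26]
ft_force: [1.8, -0.3, -0.0]
opening: 0.507
```

Request:
{"name": "apply_moves", "arguments": {
  "motion": [
    [[0.6,0,0],[0,0,0]],
    [[0.6,0,0],[0,0,0]],
    [[0.6,0,0],[0,0,0]],
    [[0.6,0,0],[0,0,0]],
    [[0.6,0,0],[0,0,0]],
    [[0.6,0,0],[0,0,0]],
    [[0.2,0,0],[0,0,0]],
    [[0,0,0],[0,0,0]]
  ]
}}

```text
time: 6.1
position: [0.2695, 0.3015, 0.1606]
orientation: [-0.794, -2.982, 0.261]
ft_force: [1.8, -1.6, -1.0]
opening: 0.505
```

```bash
python3 -c "
from h import *
o,R=state();go(R,-10,4,100,o['position'])
a=cam('top')['pixels'][180:340,260:500,::-1]
b=cam('side')['pixels'][100:260,250:490,::-1]
cv2.imwrite('pics/a3.png',cv2.resize(np.hstack([a,b]),None,fx=1.66,fy=1.66))"
```

```text
t6.10 bay xyz mm [-12.    2.9 160.6] F [ 1.8 -1.6 -1. ] open 0.51 q [ 0.59  0.32  1.75 -0.08  1.23 -0.43]
tool in bay
 [[ 1.    -0.001  0.   ]
 [-0.001 -0.985  0.174]
 [ 0.    -0.174 -0.985]]
shift units [0.1  0.47 2.99]
```

View pics/a3.png

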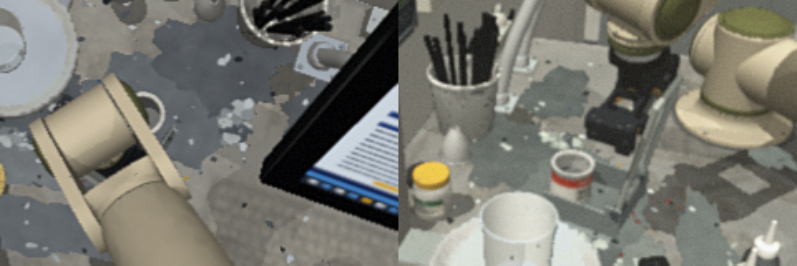

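The side view shows the flap pushed past upright behind the hand, with the tin untouched at (570,175). Contact force is about 2.5 N. Now down behind the tin.

Request:
{"name": "apply_moves", "arguments": {
  "motion": [
    [[0,0.1,0.6],[0,0,0]],
    [[0,0.1,0.6],[0,0,0]],
    [[0,0.1,0.6],[0,0,0]],
    [[0,0.1,0.6],[0,0,0]],
    [[0,0.1,0.6],[0,0,0]]
  ]
}}

```text
time: 6.7
position: [0.2708, 0.301, 0.0998]
orientation: [-0.797, -2.983, 0.258]
ft_force: [3.5, -1.2, 4.5]
opening: 0.513
```

Request:
{"name": "apply_moves", "arguments": {
  "motion": [
    [[-0.13,0.09,0.4],[0,0,0]],
    [[-0.13,0.09,0.4],[0,0,0]],
    [[-0.14,0.08,0.4],[0,0,0]],
    [[0,0,0],[0,0,0]]
  ]
}}

```text
time: 7.1
position: [0.278, 0.2975, 0.0745]
orientation: [-0.797, -2.981, 0.26]
ft_force: [7.4, -2.3, -2.3]
opening: 0.509
```

Request:
{"name": "apply_moves", "arguments": {
  "motion": [
    [[-0.2,0.08,0.45],[0,0,0]],
    [[-0.2,0.08,0.45],[0,0,0]],
    [[-0.2,0.08,0.45],[0,0,0]],
    [[0,0,0],[0,0,0]]
  ]
}}

```text
time: 7.5
position: [0.2872, 0.2912, 0.0467]
orientation: [-0.795, -2.979, 0.263]
ft_force: [-0.2, 0.4, -0.2]
opening: 0.509
```

```bash
python3 -c "
from h import *
o,R=state();go(R,-60,4,42,o['position'])
a=cam('top')['pixels'][180:340,260:500,::-1]
c=cam('side','s4.png');b=c['pixels'][100:260,250:490,::-1]
cv2.imwrite('pics/a4.png',cv2.resize(np.hstack([a,b]),None,fx=1.66,fy=1.66))"
```

```text
t7.50 bay xyz mm [-32.6   3.1  46.7] F [-0.2  0.4 -0.2] open 0.51 q [ 0.55  0.52  1.87 -0.11  0.91 -0.43]
tool in bay
 [[ 1.    -0.002  0.002]
 [-0.003 -0.984  0.176]
 [ 0.002 -0.176 -0.984]]
shift units [-1.37 -0.    0.23]
```

View pics/a4.png

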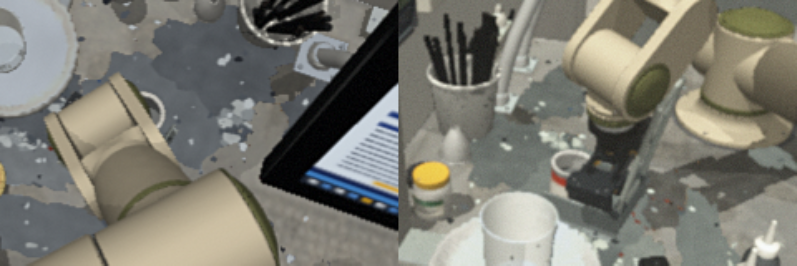

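```bash
python3 -c "
from h import *
from scipy.spatial import cKDTree
o,R=state();q=o['q'][0]
P=np.vstack([cloud(cam(n))[1] for n in('top','side')])
mon=P[(P[:,0]>.15)&(P[:,0]<.45)&(P[:,1]<.135)&(P[:,1]>-.2)&(P[:,2]>.36)&(P[:,2]<.75)&(P[:,2]<.38+ (P[:,0]-.2)*2.2+.1)]
rr=lambda a,X:np.c_[X[:,0]*np.cos(a)-X[:,1]*np.sin(a),X[:,0]*np.sin(a)+X[:,1]*np.cos(a),X[:,2]]
C=rr(-q,P);arm=C[(C[:,0]>.02)&(C[:,0]<.45)&(C[:,1]>.02)&(C[:,1]<.3)&(C[:,2]>.33)]
W=rr(q,arm)
sel=~((W[:,1]<.135)&(W[:,0]>.18));arm=arm[sel]
mon=mon[cKDTree(W[sel]).query(mon)[0]>.015]
print(len(arm),len(mon),mon.min(0),mon.max(0),arm.min(0),arm.max(0))
for a in(q,.45,.4,.36,.32):
  d,i=cKDTree(mon).query(rr(a,arm));j=d.argmin();print(a,d.min(),rr(a,arm)[j],mon[i[j]])
"
```

```text
t7.60 bay xyz mm [-32.4   2.8  47.5] F [0.8 0.3 0.7] open 0.51 q [ 0.55  0.52  1.87 -0.11  0.91 -0.43]
tool in bay
 [[ 1.    -0.002  0.001]
 [-0.002 -0.984  0.175]
 [ 0.001 -0.175 -0.985]]
27524 27177 [ 0.15832932 -0.19985798  0.36044363] [0.39542507 0.13046892 0.72921828] [0.09700663 0.03885434 0.33000683] [0.44645798 0.29992782 0.65624977]
0.5489386489039103 0.09130304906789562 [0.25383328 0.21939879 0.35429168] [0.24945754 0.13046892 0.37450499]
0.45 0.06816280958058862 [0.27426355 0.19325286 0.35429168] [0.25885185 0.12913521 0.37154202]
0.4 0.05730826108885879 [0.28357941 0.17930388 0.35429168] [0.27233625 0.12412266 0.36491526]
0.36 0.04850872484589834 [0.29052282 0.16782031 0.35429168] [0.27233625 0.12412266 0.36491526]
0.32 0.041734326075995 [0.29700146 0.15606825 0.35429168] [0.27233625 0.12412266 0.36491526]
```

Request:
{"name": "apply_moves", "arguments": {
  "motion": [
    [[-0.4,0,0.06],[0,0,0]],
    [[-0.4,0,0.06],[0,0,0]],
    [[-0.4,0,0.06],[0,0,0]],
    [[-0.2,0,0],[0,0,0]],
    [[-0.2,0,0],[0,0,0]],
    [[-0.2,0,0],[0,0,0]],
    [[-0.2,0,0],[0,0,0]],
    [[0,0,0],[0,0,0]]
  ]
}}

```text
time: 8.5
position: [0.3224, 0.2712, 0.0443]
orientation: [-0.796, -2.982, 0.26]
ft_force: [-0.6, 0.5, -0.8]
opening: 0.509
```

Request:
{"name": "apply_moves", "arguments": {
  "motion": [
    [[-0.25,0,0],[0,0,0]],
    [[-0.25,0,0],[0,0,0]],
    [[-0.25,0,0],[0,0,0]],
    [[-0.25,0,0],[0,0,0]],
    [[-0.25,0,0],[0,0,0]],
    [[-0.25,0,0],[0,0,0]],
    [[-0.25,0,0],[0,0,0]],
    [[-0.25,0,0],[0,0,0]],
    [[-0.2,0,0],[0,0,0]],
    [[-0.2,0,0],[0,0,0]],
    [[0,0,0],[0,0,0]]
  ]
}}

```text
time: 9.6
position: [0.3643, 0.2473, 0.0445]
orientation: [-0.796, -2.982, 0.259]
ft_force: [-0.7, 0.8, -0.8]
opening: 0.509
```

```bash
python3 -c "
from h import *
o,R=state();go(R,-141,4,42,o['position'])
c=cam('side','s5.png');print(spotter.find_in('side','tin_center')[:2])
b=c['pixels'][100:260,250:490,::-1]
cv2.imwrite('pics/a5.png',cv2.resize(b,None,fx=3,fy=3))"
```

```text
t9.60 bay xyz mm [-121.2    3.    44.5] F [-0.7  0.8 -0.8] open 0.51 q [ 0.38  0.56  1.79 -0.13  0.93 -0.58]
tool in bay
 [[ 1.    -0.003 -0.   ]
 [-0.003 -0.985  0.173]
 [-0.001 -0.173 -0.985]]
shift units [-0.99 -0.03  0.13]
[]
```

View pics/a5.png

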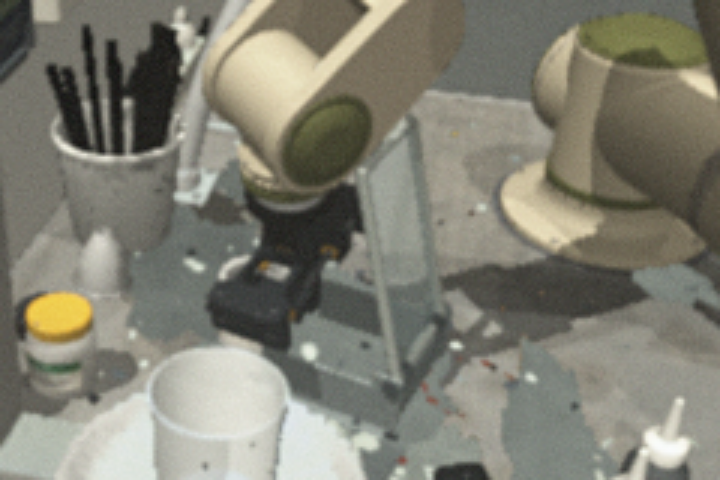

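Request:
{"name": "apply_moves", "arguments": {
  "motion": [
    [[-0.2,0,0],[0,0,0]],
    [[-0.2,0,0],[0,0,0]],
    [[-0.2,0,0],[0,0,0]],
    [[-0.15,0,0],[0,0,0]],
    [[-0.1,0,0],[0,0,0]],
    [[0,0,0],[0,0,0]],
    [[0,0,0],[0,0,0]]
  ]
}}

```text
time: 10.4
position: [0.379, 0.239, 0.0447]
orientation: [-0.796, -2.983, 0.259]
ft_force: [-0.2, 0.4, 0.0]
opening: 0.509
```

```bash
python3 -c "
from h import *
o,R=state();d=o['position']
c=cam('top','t6.png');s=cam('side','s6.png')
for n in('top','side'):print(spotter.find_in(n,'tin_center')[:2])
print('front bit',[spotter.find_in('top',t)[:1] for t in('jar_center','dip_cup_center','tape_black_center')])
cv2.imwrite('pics/a6.png',cv2.resize(np.hstack([c['pixels'][120:280,270:450,::-1],s['pixels'][100:260,270:450,::-1]]),None,fx=2.2,fy=2.2))"
```

```text
t10.40 bay xyz mm [-138.1    2.9   44.7] F [-0.2  0.4  0. ] open 0.51 q [ 0.35  0.56  1.77 -0.14  0.94 -0.61]
tool in bay
 [[ 1.    -0.003 -0.001]
 [-0.003 -0.985  0.172]
 [-0.001 -0.172 -0.985]]
[{'box': [252.5, 141.8, 28.8, 33.1], 'confidence': 0.62}]
[{'box': [328.1, 200.4, 20.2, 26.6], 'confidence': 0.6}]
front bit [[{'box': [337.2, 169.4, 21.6, 22.6], 'confidence': 0.9}], [{'box': [384.1, 183.1, 23.6, 20.1], 'confidence': 0.56}], [{'box': [364.0, 167.4, 24.2, 29.7], 'confidence': 0.92}]]
```

View pics/a6.png

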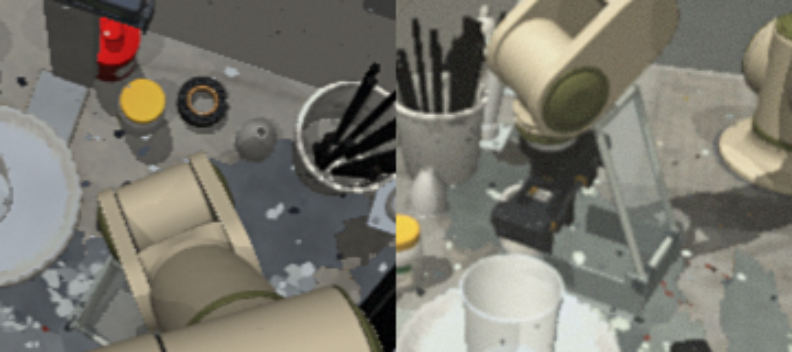

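Tin dragged out; now I back off 2 mm and raise straight up, out of contact.

Request:
{"name": "apply_moves", "arguments": {
  "motion": [
    [[0.12,0,0],[0,0,0]],
    [[0,-0.07,-0.4],[0,0,0]],
    [[0,-0.1,-0.6],[0,0,0]],
    [[0,-0.1,-0.6],[0,0,0]],
    [[0,-0.1,-0.6],[0,0,0]],
    [[0,-0.1,-0.6],[0,0,0]],
    [[0,-0.1,-0.6],[0,0,0]],
    [[0,-0.1,-0.6],[0,0,0]],
    [[0,0,0],[0,0,0]]
  ]
}}

```text
time: 11.65
position: [0.3765, 0.241, 0.1265]
orientation: [-0.794, -2.983, 0.259]
ft_force: [-0.7, 0.4, -0.0]
opening: 0.512
```

Request:
{"name": "apply_moves", "arguments": {
  "motion": [
    [[-0.5,-0.1,-0.6],[0,0,0]],
    [[-0.3,-0.17,-1],[0,0,0]],
    [[0,-0.17,-1],[0,0,0]],
    [[0,-0.17,-1],[0,0,0]],
    [[0,-0.17,-1],[0,0,0]],
    [[0,-0.17,-1],[0,0,0]],
    [[0,0,-1],[0,0,0]],
    [[0,1,-1],[0,0,0]],
    [[0,1,0],[0,0,0]],
    [[0,1,0],[0,0,0]],
    [[0,1,0],[0,0,0]],
    [[0,1,0],[0,0,0]]
  ]
}}

```text
time: 12.85
position: [0.4432, 0.3255, 0.26]
orientation: [-0.794, -2.98, 0.262]
ft_force: [-0.1, -0.7, 0.3]
opening: 0.511
```

Request:
{"name": "apply_moves", "arguments": {
  "motion": [
    [[0,1,0],[0,0,0]],
    [[0,1,0],[0,0,0]],
    [[0,1,0],[0,0,0]],
    [[0,1,0],[0,0,0]],
    [[0,0,0],[0,0,0]],
    [[0,0,0],[0,0,0]]
  ]
}}

```text
time: 13.45
position: [0.4821, 0.3929, 0.2464]
orientation: [-0.794, -2.98, 0.263]
ft_force: [0.4, 0.6, 0.2]
opening: 0.508
```

```bash
python3 -c "
from h import *
o,R=state()
c=cam('top','t7.png');s=cam('side','s7.png')
for n in('top','side'):
  for t in('tin_center','flap_lip','jar_center','dip_cup_center','tape_black_center'):
    for r in spotter.find_in(n,t)[:2]: print(n,t,round(r['confidence'],2),np.round(r['box'],1))
P=np.vstack([cloud(s)[1],cloud(c)[1]])-H;B=np.c_[P@BX,P@BY,P[:,2]]*1e3
m=(B[:,0]<-125)&(B[:,0]>-240)&(abs(B[:,1])<60)&(B[:,2]>55)&(B[:,2]<75);print('rim',m.sum(),np.percentile(B[m],[2,50,98],axis=0).round())
m=(B[:,0]<-70)&(B[:,0]>-130)&(abs(B[:,1])<57)&(B[:,2]>185)&(B[:,2]<250);print('lip',m.sum(),B[m].mean(0).round(1),B[m].max(0).round())
cv2.imwrite('pics/a7.png',cv2.resize(np.hstack([c['pixels'][150:300,280:440,::-1],s['pixels'][110:260,270:430,::-1]]),None,fx=2.5,fy=2.5,interpolation=cv2.INTER_CUBIC))"
```

```text
t13.45 bay xyz mm [-151.2 -181.8  246.4] F [0.4 0.6 0.2] open 0.51 q [ 0.53  0.59  1.   -0.09  1.71 -0.53]
tool in bay
 [[ 1.    -0.001  0.001]
 [-0.002 -0.984  0.175]
 [ 0.001 -0.175 -0.985]]
top tin_center 0.95 [362.8 226.4  23.8  25.9]
top jar_center 0.91 [336.8 167.8  19.3  21. ]
top dip_cup_center 0.75 [387.4 185.4  22.7  16.7]
top tape_black_center 0.73 [363.4 168.4  27.6  25.8]
side tin_center 0.96 [331.2 200.7  27.6  32.2]
side flap_lip 0.96 [374.7 183.9  48.   83. ]
side jar_center 0.86 [268.3 214.1  23.8  35.9]
side dip_cup_center 0.51 [285.  189.3  21.7  23.7]
side dip_cup_center 0.33 [367.7 192.6  62.4 105.6]
side tape_black_center 0.43 [373.4 182.6  45.9  84.9]
side tape_black_center 0.37 [259.6 205.6   5.5  17.8]
rim 336 [[-210.  -32.   56.]
 [-183.    4.   64.]
 [-143.   36.   69.]]
lip 406 [-87.2  -4.5 202.9] [-75.  54. 221.]
```

View pics/a7.png

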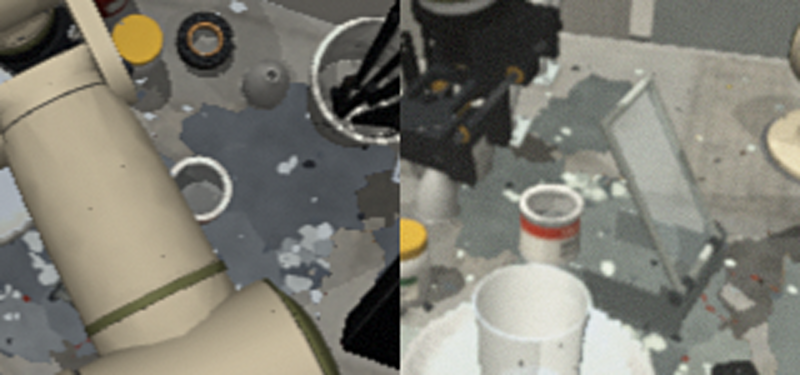

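The tin stands upright in front of the bay, the flap is back down, and the bystanders are in place. Last, a two-view position check.

```bash
python3 -c "
from h import *
for n,uv in(('side',(330.6,192.2)),('top',(361.0,225.8))):
  c=cam(n);b=-c['R'].T@c['t'];a=pts(c,[uv],np.ones(1))[0]
  X=b+(a-b)*((.066-b[2])/(a[2]-b[2]));d=X-H;print(n,X.round(3),'bay',(d@BX*1e3).round(1),(d@BY*1e3).round(1))
P=cloud(cam('side'))[1]-H;B=np.c_[P@BX,P@BY,P[:,2]]*1e3
m=(B[:,2]>38)&(B[:,2]<50)&(abs(abs(B[:,1])-60)<5)&(B[:,0]<-60)&(B[:,0]>-135);print('wall front',np.percentile(B[m,0],[1,3,10]),m.sum())
"
```

```text
side [0.411 0.231 0.066] bay -169.9 -6.5
top [0.41  0.215 0.066] bay -176.4 8.3
wall front [-120.26853964 -118.63047726 -115.07045358] 84
```

Request:
{"name": "apply_moves", "arguments": {
  "motion": [
    [[1,0,-0.5],[0,0,0]],
    [[1,0,-0.5],[0,0,0]],
    [[1,0,-0.5],[0,0,0]],
    [[1,0,-0.5],[0,0,0]],
    [[1,0,-0.5],[0,0,0]],
    [[0,0,0],[0,0,0]],
    [[0,0,0],[0,0,0]]
  ]
}}

```text
time: 14.9
position: [0.3995, 0.4508, 0.2969]
orientation: [-0.794, -2.983, 0.26]
ft_force: [-0.1, -0.0, 0.2]
opening: 0.514
```

```bash
python3 -c "
from h import *
state();cam('side')
print(spotter.find_in('side','tin_center')[:1],spotter.find_in('side','flap_lip')[:1])
print(ctrl.job_done())"
```

```text
t14.90 bay xyz mm [ -50.8 -191.2  296.9] F [-0.1 -0.   0.2] open 0.51 q [ 0.67  0.53  0.96 -0.07  1.81 -0.39]
tool in bay
 [[ 1.    -0.001 -0.   ]
 [-0.001 -0.985  0.173]
 [-0.    -0.173 -0.985]]
[{'box': [329.8, 199.3, 24.7, 30.7], 'confidence': 0.9}] [{'box': [376.4, 185.1, 45.5, 83.8], 'confidence': 0.73}]
the job is handed in; nothing more can be done
None
```

I pushed the flap back with the hand and reached down behind the tin. I then slid the tin out of the bay on the bench, raised the hand clear and handed the job in at about 15 s; no verdict was reported.

- **Tin:** In the last checks it stood upright with its centre about 170 mm (side view) to 176 mm (top view) in front of the hinge line. Both are inside the 157 to 187 mm window, and the gap to the walls is about 15 to 20 mm.
- **Sideways position:** The two views disagreed, at −6 mm and +8 mm from the middle line. The arm partly hid the rim in the top view. Both values are well inside the 60 mm limit.
- **Flap:** After the hand left, the side camera saw it back within about 2 pixels of where it was when closed. I did not measure its angle directly.
- **Bystanders:** The jar, dip cup and tape roll were found within a pixel or two of their starting places.
- **Forces:** The readings at the end of each move stayed under 10 N, and the wrist read about zero at the end, with the hand clear of everything.

I viewed 10 pictures, which is the full budget.

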